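# Find and mark the rubbing spot of a honing wheel

### The arm

A 6-joint arm with a two-finger parallel gripper is mounted at the origin on the work surface. World frame = base frame: x ahead of the robot, y to its left, z up, the work surface at z = 0. Lengths are in mm, angles in rad, forces in N, time in s.
With the tool pointing down it reaches from about 275 to 825 mm from the base axis. Payload 4.9 kg.
Tool frame: the origin (TCP) lies on the mounting face of the last link; the fingertips stand 173 mm ahead of it and the grasp point (between the pads) lies 155 mm ahead of it; z points along the fingers, y is the line along which they close (so a half turn about z gives the same grasp; the last joint's range is limited). The gripper opens to 85 mm and grips with 20 to 120 N. Pads are 22 mm wide; open, the fingers measure 114 mm over their backs; the gripper's body (76 mm by 85 mm) begins 54 mm behind the grasp point. The pads swing forward as they close: fully open they stand 13 mm farther back than shut.
Start: joints at [-1.422, 0.326, -0.193, 1.052, 0, 1.437], TCP at [153.487, -528.168, 404.681] pointing down, gripper open.
Joint ranges: [-2.65, 2.65], [-0.97, 1.79], [-1.3, 1.35], [-1.93, 2.1], [-1.47, 1.37], [-3.14, 3.14]. Speed limits (rad/s): [2.57, 2.57, 3.14, 3.14, 3.14, 3.14].

### API

Orientations are given as a unit quaternion [x, y, z, w].
In Python, from rig import readout, snapshot, camera_info, bot gives the robot as it stands.
- The arm moves only by the tool arm_command, never from a script. Its argument "steps" is a list of rows, each an object of numbers: "fingers": the gripper command: -1 is fully open, 1 is shut, values between are in proportion; "dx", "dy", "dz": the shift along the world's x, y, z in m; "rx", "ry", "rz": the turn, a rotation vector about the world's x, y, z in rad. A call has 1 to 10 rows; each row shifts and turns the commanded pose from where the row before left it; what a row does not reach is not made up. A row lasts 1/12 s, in which the tool goes at most 41.7 mm and 7.16 degrees, less where a joint would pass 70% of its speed; a pose out of reach is approached as far as the arm can. A call with a gripper value outside its range is refused whole. The fingers move at their own pace and stop on an object; the grip force is fixed at half the most. Time passes only in rows, so rows that do not move let the fingers close. It gives the time, the measured TCP pose, the force, the opening and the grip force at its end, in the units of the state.
- readout.get_obs(): the state, without advancing time (a new reading comes with each control period).
- snapshot(name): name is "side" or "top" or "wrist"; returns (picture, depth): 420x560x3 uint8, red, green, blue; 420x560 float32, mm along the optical axis (not along the pixel's ray), 0 where there is no reading.
- camera_info(name): a dict with "K" (3x3 intrinsics, pixels), "origin" and "attitude" of the camera in the world. Camera axes: x right, y down, z forward; pixel columns grow to the right and rows downward; lengths in mm; the calibration is good to about 2 mm. A picture is of the moment at which its call begins: read the wrist's pose just before it. camera_info takes no time and is no camera call; for the wrist camera it gives the pose at the moment of the call.
- bot.sign_off(): hands the job in; it is judged then, once.
The state is a dict: "time_s": time; "joints": joint angles; "joint_vel": joint speeds; "joint_efforts": joint torques, N m; "tcp_pos": TCP position; "orientation": TCP orientation; "ft_force": force on the tool from outside, world axes, zero at the start; "ft_torque": the same for the moment, N m; "finger_gap": opening from 0.0 (shut) to 1.0 (fully open); "grasp_force": force on a finger pad.
Only numpy, scipy, OpenCV 4.12 (cv2) and the standard library are available. Lean on these libraries where they do the work, as an engineer would, in place of code of your own. Each camera call takes 0.05 s, during which the arm holds its last target. There are 200 camera calls.

### The job

The honing wheel on the truing stand has one high spot, which cannot be seen, that rubs on the brass shoe. Turn the wheel slowly by its crank knob, feel for where the drag rises, and leave the wheel standing with the middle of the stiff stretch at the shoe; only then press the red marker button fully down and let it spring back. Leave the knife, the whetstone and the blue tin where they lie.

Things in the scene. Friction and masses are not known exactly. Their poses are not given: they have to be found in the camera images.
- stand: green truing stand, fixed to the bench: base plate 240 x 330 x 20 mm (from y = -130 to +200 mm in its own frame) that carries the wheel, the grey marker block and the button. Its origin lies on the bench under the wheel's axle; z up; its own +y axis points from the axle to the brass shoe and the red button
- wheel (a joint): angle of the wheel (rad), counter-clockwise from above; endless both ways, stays where left. At 0 the knob is on the stand's -x side. Even drag 0.09 N m (1.5 N at the knob); over 0.25 rad to either side of the high spot's middle it rises smoothly to about 1.1 N m (15 N more at the knob) and falls again. Where that is varies unseen; it never starts at the shoe
- wheel_axis (a point): point on the wheel's upright axle, 129 mm above the bench, at the height of the middle of the crank knob
- knob_center (a point): centre (half-way up) of the black crank knob: upright round grip, 18 mm in diameter, 42 mm tall, free to spin on its own pin, so the hand need not turn as it goes round. It stands 65 mm from the axle on a flat aluminium arm whose top is 23 mm below this point; the axle's nut reaches 19 mm below it. Nothing higher than the button is near its path
- stone: the tan honing wheel of hard pressed paper, 200 mm in diameter and 35 mm thick, its top 90 mm above the bench. Origin on the axle at its underside; turns with joint wheel. Its high spot looks like the rest of the rim
- bracket: grey marker block at the wheel's rim, 70 x 68 mm, top 100 mm above the bench, with a spring-loaded brass shoe facing the rim. Its origin is the stand's, under the axle; the shoe's face is 101.5 mm from there along the stand's +y. With the high spot there, wheel and shoe press on each other: 16 N at its middle, 8 N at 0.17 rad to either side
- marker (a joint): travel of the red marker button (m): 0 up, 0.006 fully down; springs back by itself. It starts to move at 1.5 N and fully down takes 5 N
- marker_top (a point): middle of the top of the red round button, 28 mm in diameter, 122 mm above the bench on the grey block, 155 mm from the axle; it is pressed straight down and moves 6 mm
- knife_mid (a point): kitchen knife lying flat, wooden handle, 285 mm long; this point is on its handle's front end, 9 mm above the bench. A bystander
- whetstone_mid (a point): centre of a two-tone whetstone block, 180 x 60 x 28 mm. A bystander
- tin_mid (a point): centre of a blue tin, 66 mm in diameter, 75 mm tall. A bystander

How it is judged (in metres and radians):
On the way, in this order (a step that is already met when the one before it is completed fails the run):
1. the wheel stands still (under 0.05 rad/s) for 0.3 s with its high spot pressed on the shoe (over 8 N, within about 0.17 rad of the middle of the stiff stretch) (contact force between stone and bracket above 8 N and velocity of joint wheel between -0.05 and 0.05 rad/s), for 0.3 s.
2. the marker button is fully down (5.2 of 6 mm) while the high spot is pressed on the shoe (value of joint marker above 0.0052 m and contact force between stone and bracket above 8 N), for 0.05 s.
At the end, for the whole second after the job is handed in: The wheel stands still (under 0.05 rad/s) with its high spot at the shoe (pressed together with over 8 N, which is within about 0.17 rad of the middle of the stiff stretch), the marker button is back up (within 1 mm), and the knife, whetstone and tin are within 30 mm of where they were (all of step 1 and value of joint marker below 0.001 m and distance of each of knife_mid, whetstone_mid, tin_mid from where it was at the start of the episode below 0.03 m); the robot touches nothing.
It fails at once if the marker button is pressed (over 4 mm) while the high spot is not at the shoe (value of joint marker above 0.004 m and contact force between stone and bracket below 5 N).
It fails at once if the knife, whetstone or tin is moved by more than 30 mm (distance of any of knife_mid, whetstone_mid, tin_mid from where it was at the start of the episode above 0.03 m).
It also fails if it takes over 70 s, if anything falls off the work surface, if the arm or the gripper's body presses on something with over 40 N, if the wrist force passes 120 N, or if a joint passes its speed limit or range.

## Working session

There is one attempt and no reset: what is moved stays moved. The work goes in short steps, Python scripts to look and compute and a tool call to move; the robot and the scene stay as the last step left them, time stands still between calls to the robot, and variables do not carry over. Pictures are saved under pics/ and viewed, at most 10 in all, crops included, and the job is handed in when it is done.

Besides the shell and the picture viewer there is one more tool, called after ">>>" as a command line: name --argument value ..., lists and objects as JSON in quotes. arm_command: Moves the arm, as the interface text tells. Its arguments: {"type":"object","properties":{"steps":{"type":"array","items":{"type":"object","properties":{"fingers":{"type":"number"},"dx":{"type":"number"},"dy":{"type":"number"},"dz":{"type":"number"},"rx":{"type":"number"},"ry":{"type":"number"},"rz":{"type":"number"}}}}},"required":["steps"]}

```bash
mkdir -p pics; python3 - <<'E'
from rig import readout, snapshot, camera_info, bot
import cv2,numpy as np
o=readout.get_obs();print(o)
for n in("top","side"):
    p,d=snapshot(n);cv2.imwrite(f"pics/{n}0.png",p[:,:,::-1]);np.save(f"pics/{n}0.npy",d);c=camera_info(n);print(n,c)
E
```

```text
{'time_s': 0.0, 'joints': array([-1.42221432e+00,  3.26921874e-01, -1.93625105e-01,  1.05197187e+00,
       -8.65967198e-06,  1.43655265e+00]), 'joint_vel': array([8.00765484e-04, 3.07212325e-06, 4.90267754e-04, 2.07231596e-03,
       1.81417264e-04, 2.14516481e-03]), 'joint_efforts': array([ 2.75937634e-05, -4.43394113e+01,  2.62441671e+01,  1.55149761e-02,
       -5.68384303e-05,  7.61283559e-06]), 'tcp_pos': array([ 153.43132555, -527.85804407,  403.89790196]), 'orientation': array([ 9.90017488e-01,  1.40941941e-01, -1.05041993e-05, -8.61208821e-04]), 'ft_force': array([-0.52682432,  0.65981582,  0.35141504]), 'ft_torque': array([ 0.00920383, -0.02076196, -0.01072457]), 'grasp_force': 0.0, 'finger_gap': 1.0014260746154409}
top {'K': array([[385.71399221,   0.        , 282.2596371 ],
       [  0.        , 385.71399221, 213.67028778],
       [  0.        ,   0.        ,   1.        ]]), 'origin': array([428.98154371,   9.9436692 , 946.79193966]), 'attitude': array([-0.69977214,  0.71155066, -0.04078269,  0.04849099])}
side {'K': array([[543.24540837,   0.        , 277.86130784],
       [  0.        , 543.24540837, 209.40022918],
       [  0.        ,   0.        ,   1.        ]]), 'origin': array([1008.93191274, -902.08798743,  787.18110996]), 'attitude': array([ 0.85777667,  0.20818881, -0.12079864, -0.4541853 ])}
```

View pics/top0.png

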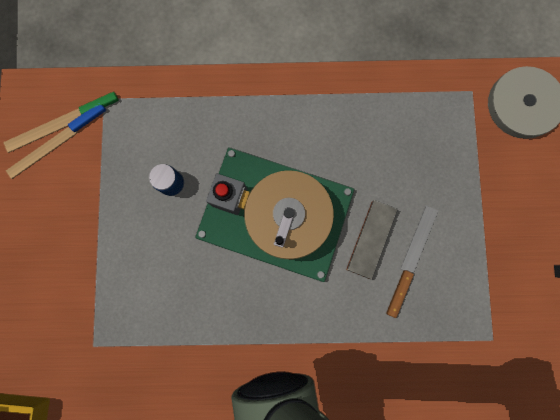

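View pics/side0.png

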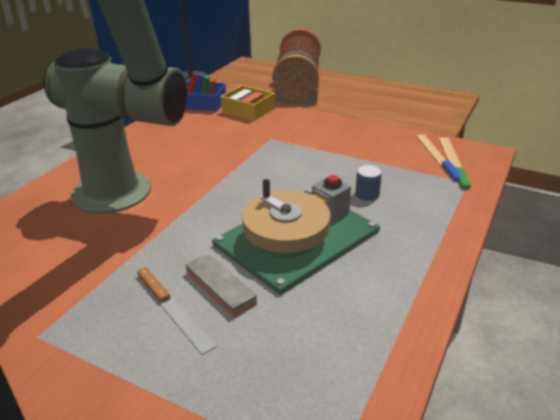

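The top view shows the wheel centre near (289,214), the knob top at (280,240), the red button at (222,190) and the tin at (166,180). The whetstone and knife are to the right. The side view confirms the knob stands upright at (266,187) and points toward the robot.

```bash
cat > h.py <<'E'
import cv2,numpy as np
from scipy.spatial.transform import Rotation as R
def ray(c,uv,z):
    d=R.from_quat(c["attitude"]).as_matrix()@np.linalg.solve(c["K"],[uv[0],uv[1],1.])
    return c["origin"]+d*(z-c["origin"][2])/d[2]
def blob(m,box):
    w=np.zeros_like(m,np.uint8);x0,y0,x1,y1=box;w[y0:y1,x0:x1]=m[y0:y1,x0:x1]
    n,l,s,ce=cv2.connectedComponentsWithStats(w);i=1+np.argmax(s[1:,4]);return ce[i],s[i]
E
python3 - <<'E'
from h import *; from rig import camera_info
c=camera_info("top");p=cv2.imread("pics/top0.png").astype(int);b,g,r=p[...,0],p[...,1],p[...,2]
red=(r>120)&(g<60)&(b<60); u,s=blob(red,(205,175,240,205));B=ray(c,u,122);print("btn",u,s,B)
tan=(r>140)&(g>100)&(b<120)&(r-b>50);u,s=blob(tan,(240,165,340,262))
w=np.zeros(tan.shape,np.uint8);w[165:262,240:340]=tan[165:262,240:340]
ct=max(cv2.findContours(w,0,2)[0],key=cv2.contourArea);h=cv2.convexHull(ct);e=cv2.minEnclosingCircle(h);print(e,cv2.fitEllipse(h));
W=ray(c,e[0],90);print("wheel",W, ray(c,cv2.fitEllipse(h)[0],90))
dk=(p.max(2)<45);u,s=blob(dk,(270,230,292,250));K=ray(c,u,150);print("knob",u,s,K)
print("d btn",np.linalg.norm((B-W)[:2]),"d knob",np.linalg.norm((K-W)[:2]))
print("ang +y",np.degrees(np.arctan2(*(B-W)[1::-1])),"knob",np.degrees(np.arctan2(*(K-W)[1::-1])))
c=camera_info("side");p=cv2.imread("pics/side0.png").astype(int);dk=(p.max(2)<45);u,s=blob(dk,(258,172,276,198));print(u,s,ray(c,(266,181),150),ray(c,u,129))
E
```

```text
btn [221.00970874 189.14563107] [216 184  11  11 103] [589.96571986 150.61128893 122.        ]
((286.27069091796875, 213.11622619628906), 45.94415283203125) ((287.33978271484375, 213.9259033203125), (85.60319519042969, 90.43047332763672), 110.21595764160156)
wheel [538.97818937   9.43019278  90.        ] [537.10911702   7.06877051  90.        ]
knob [279.24 240.36] [276 237   8   8  50] [474.82982502  24.95626775 150.        ]
d btn 150.1060630936486 d knob 66.00054281665754
ang +y 70.1428225603668 knob 166.39413380807693Traceback (most recent call last):
  File "<stdin>", line 11, in <module>
  File "h.py", line 8, in blob
    n,l,s,ce=cv2.connectedComponentsWithStats(w);i=1+np.argmax(s[1:,4]);return ce[i],s[i]
                                                     ~~~~~~~~~^^^^^^^^^
    return _wrapfunc(a, 'argmax', axis=axis, out=out, **kwds)
    return bound(*args, **kwds)
ValueError: attempt to get argmax of an empty sequence
```

>>> arm_command --steps '[{"dx":0.016,"dy":0.0275,"rz":0.075,"fingers":-1},{"dx":0.016,"dy":0.0275,"rz":0.075,"fingers":-1},{"dx":0.016,"dy":0.0275,"rz":0.075,"fingers":-1},{"dx":0.016,"dy":0.0275,"rz":0.075,"fingers":-1},{"dx":0.016,"dy":0.0275,"rz":0.075,"fingers":-1},{"dx":0.016,"dy":0.0275,"rz":0.075,"fingers":-1},{"dx":0.016,"dy":0.0275,"rz":0.075,"fingers":-1},{"dx":0.016,"dy":0.0275,"rz":0.075,"fingers":-1},{"dx":0.016,"dy":0.0275,"rz":0.075,"fingers":-1},{"dx":0.016,"dy":0.0275,"rz":0.075,"fingers":-1}]'

```text
$.steps[0]: bad value
```

>>> arm_command --steps '[{"dx":0.016,"dy":0.0275,"rz":0.075,"fingers":-1},{"dx":0.016,"dy":0.0275,"rz":0.075,"fingers":-1},{"dx":0.016,"dy":0.0275,"rz":0.075,"fingers":-1},{"dx":0.016,"dy":0.0275,"rz":0.075,"fingers":-1},{"dx":0.016,"dy":0.0275,"rz":0.075,"fingers":-1},{"dx":0.016,"dy":0.0275,"rz":0.075,"fingers":-1},{"dx":0.016,"dy":0.0275,"rz":0.075,"fingers":-1},{"dx":0.016,"dy":0.0275,"rz":0.075,"fingers":-1},{"dx":0.016,"dy":0.0275,"rz":0.075,"fingers":-1},{"dx":0.016,"dy":0.0275,"rz":0.075,"fingers":-1}]'

```text
$.steps[0]: bad value
```

```bash
python3 - <<'E'
from rig import readout, snapshot, camera_info
import cv2,json
c=camera_info("wrist");p,d=snapshot("wrist");cv2.imwrite("pics/wr1.png",p[:,:,::-1])
o=readout.get_obs();print(o["time_s"],o["tcp_pos"],o["orientation"],o["joints"],o["ft_force"]);json.dump({k:v.tolist() for k,v in c.items()},open("pics/wr1.json","w"));print(c)
E
```

```text
0.15 [ 153.45623281 -527.95912275  404.08664769] [ 9.90017632e-01  1.40942078e-01 -1.77380610e-06 -6.46771204e-04] [-1.42220002e+00  3.26793372e-01 -1.93312469e-01  1.05198402e+00
  5.74436656e-06  1.43656672e+00] [ 0.33553014  0.61222343 -0.70106832]
{'K': array([[316.55351249,   0.        , 277.62726796],
       [  0.        , 316.55351249, 210.5917249 ],
       [  0.        ,   0.        ,   1.        ]]), 'origin': array([ 234.74816265, -504.86438555,  372.39081792]), 'attitude': array([ 0.78913016, -0.59203508, -0.09893636,  0.13030595])}
```

View pics/wr1.png

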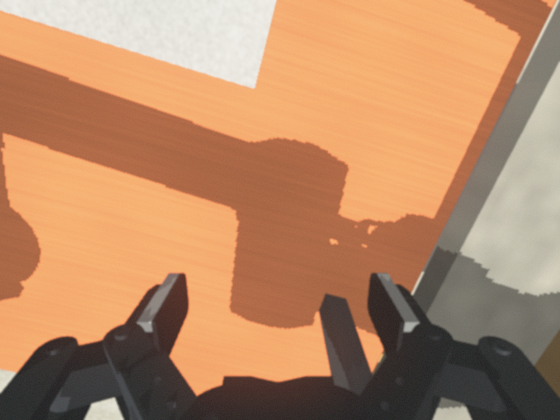

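The calls were refused, so the arm is still at its start. The picture shows only the bare bench and the fingers, near (175,310) and (385,310). I'll retry with every field filled in.

>>> arm_command --steps '[{"dx":0.016,"dy":0.0275,"dz":0,"rx":0,"ry":0,"rz":0.075,"fingers":-1}]'

```text
time_s: 0.23
tcp_pos: [168.0, -503.7, 404.2]
orientation: [0.984, 0.177, -0.001, 0.001]
ft_force: [0.0, -0.4, 0.7]
finger_gap: 0.999
grasp_force: 0.0
```

>>> arm_command --steps '[{"dx":0.016,"dy":0.0275,"dz":0,"rx":0,"ry":0,"rz":0.075,"fingers":-1},{"dx":0.016,"dy":0.0275,"dz":0,"rx":0,"ry":0,"rz":0.075,"fingers":-1},{"dx":0.016,"dy":0.0275,"dz":0,"rx":0,"ry":0,"rz":0.075,"fingers":-1},{"dx":0.016,"dy":0.0275,"dz":0,"rx":0,"ry":0,"rz":0.075,"fingers":-1},{"dx":0.016,"dy":0.0275,"dz":0,"rx":0,"ry":0,"rz":0.075,"fingers":-1},{"dx":0.016,"dy":0.0275,"dz":0,"rx":0,"ry":0,"rz":0.075,"fingers":-1},{"dx":0.016,"dy":0.0275,"dz":0,"rx":0,"ry":0,"rz":0.075,"fingers":-1},{"dx":0.016,"dy":0.0275,"dz":0,"rx":0,"ry":0,"rz":0.075,"fingers":-1},{"dx":0.016,"dy":0.0275,"dz":0,"rx":0,"ry":0,"rz":0.075,"fingers":-1},{"dx":0.016,"dy":0.0275,"dz":0,"rx":0,"ry":0,"rz":0.075,"fingers":-1}]'

```text
time_s: 1.07
tcp_pos: [329.8, -224.1, 404.6]
orientation: [0.85, 0.527, 0.0, -0.0]
ft_force: [0.2, -0.8, -0.5]
finger_gap: 0.999
grasp_force: 0.0
```

>>> arm_command --steps '[{"dx":0.016,"dy":0.0275,"dz":0,"rx":0,"ry":0,"rz":0.075,"fingers":-1},{"dx":0.016,"dy":0.0275,"dz":0,"rx":0,"ry":0,"rz":0.075,"fingers":-1},{"dx":0.016,"dy":0.0275,"dz":0,"rx":0,"ry":0,"rz":0.075,"fingers":-1},{"dx":0.016,"dy":0.0275,"dz":0,"rx":0,"ry":0,"rz":0.075,"fingers":-1},{"dx":0.016,"dy":0.0275,"dz":0,"rx":0,"ry":0,"rz":0.075,"fingers":-1},{"dx":0.016,"dy":0.0275,"dz":0,"rx":0,"ry":0,"rz":0.075,"fingers":-1},{"dx":0.016,"dy":0.0275,"dz":0,"rx":0,"ry":0,"rz":0.075,"fingers":-1},{"dx":0.016,"dy":0.0275,"dz":0,"rx":0,"ry":0,"rz":0.075,"fingers":-1},{"dx":0.016,"dy":0.0275,"dz":0,"rx":0,"ry":0,"rz":0.075,"fingers":-1},{"dx":0,"dy":0,"dz":0,"rx":0,"ry":0,"rz":0,"fingers":-1}]'

```text
time_s: 1.9
tcp_pos: [475.3, 25.4, 404.6]
orientation: [0.625, 0.78, 0.001, 0.0]
ft_force: [0.5, -0.4, -0.5]
finger_gap: 0.999
grasp_force: 0.0
```

```bash
python3 - <<'E'
from rig import readout, snapshot, camera_info
import cv2,json
c=camera_info("wrist");p,d=snapshot("wrist");cv2.imwrite("pics/wr2.png",p[:,:,::-1])
o=readout.get_obs();print(o["time_s"],o["tcp_pos"],o["orientation"],o["joints"],o["ft_force"]);json.dump({k:v.tolist() for k,v in c.items()},open("pics/wr2.json","w"));print(c)
E
```

```text
1.95 [474.24179683  23.82870704 404.32230487] [ 6.26644932e-01  7.79304891e-01 -1.00130079e-05 -1.27957747e-04] [-1.05457086e-01  1.87755130e-01 -3.79948956e-01  1.00331829e+00
  1.21643610e-04  1.24902394e+00] [ 0.15552715 -0.32715153 -0.61901367]
{'K': array([[316.55351249,   0.        , 277.62726796],
       [  0.        , 316.55351249, 210.5917249 ],
       [  0.        ,   0.        ,   1.        ]]), 'origin': array([458.36020383, 106.60526227, 373.07030853]), 'attitude': array([0.98065507, 0.10814997, 0.01922684, 0.16201713])}
```

View pics/wr2.png

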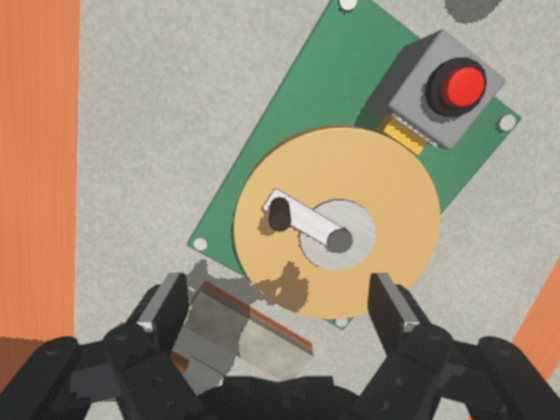

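The wrist view shows the knob as a dark post from about (279,200) to (279,228), the axle at (340,237), the wheel disc around (337,222) and the red button top at (464,87).

```bash
python3 - <<'E'
from h import *; import json
c={k:np.array(v) for k,v in json.load(open("pics/wr2.json")).items()}
p=cv2.imread("pics/wr2.png").astype(int);b,g,r=p[...,0],p[...,1],p[...,2]
u,s=blob((r>180)&(g<60)&(b<60),(420,50,500,120));B=ray(c,u,122);print("btn",u,s,B)
tan=((r>170)&(r-b>60)&(g>120)).astype(np.uint8);w=np.zeros_like(tan);w[120:325,228:445]=tan[120:325,228:445]
ct=max(cv2.findContours(w,0,1)[0],key=cv2.contourArea)[:,0]
ct=np.array([q for q in ct if q[1]<210])  # upper half: rim's top edge visible
P=np.array([ray(c,q,90)[:2] for q in cv2.convexHull(ct)[:,0]])
A=np.c_[2*P,np.ones(len(P))];x=np.linalg.lstsq(A,(P**2).sum(1),rcond=None)[0];print("wheel",x[:2],np.sqrt(x[2]+x[:2]@x[:2]),len(P))
u,s=blob((p.max(2)<70),(322,222,360,252));print("nut",u,s,ray(c,u,110))
u,s=blob(p.max(2)<60,(264,190,294,236));print("knob",u,s)
u=u.copy();print(ray(c,u,129),"top end",ray(c,(u[0],s[1]+s[3]-9),150),ray(c,(u[0],s[1]+9),150))
E
```

```text
btn [467.62043796  89.93868613] [448  68  35  38 685] [594.72467689 146.49543217 122.        ]
wheel [541.68657839   8.67850035] 98.14461915643128 25Traceback (most recent call last):
  File "<stdin>", line 10, in <module>
  File "h.py", line 8, in blob
    n,l,s,ce=cv2.connectedComponentsWithStats(w);i=1+np.argmax(s[1:,4]);return ce[i],s[i]
                                                     ~~~~~~~~~^^^^^^^^^
    return _wrapfunc(a, 'argmax', axis=axis, out=out, **kwds)
    return bound(*args, **kwds)
ValueError: attempt to get argmax of an empty sequence
```

```bash
python3 - <<'E'
from h import *; import json
c={k:np.array(v) for k,v in json.load(open("pics/wr2.json")).items()}
p=cv2.imread("pics/wr2.png").astype(int)
print(p.max(2)[192:236:3,262:298:3])
for n,bx,z in(("nut",(322,222,360,252),110),("knob",(264,190,294,236),129)):
    u,s=blob(p.max(2)<85,bx);print(n,u,s,ray(c,u,z))
k=s;print(ray(c,(k[0]+k[2]/2,k[1]+k[3]-k[2]/2),150),"nadir v",ray(c,(279,228),90),ray(c,(279,200),90))
E
```

```text
[[225 223 223 188 220 227 212 185 217 225 224 224]
 [224 224 188 199 232 230 221 226 203 188 223 223]
 [225 224 177 225 147  89  74 103 207 221 190 203]
 [225 171 213 144  58  61  62  64  81 218 221 213]
 [220 193 221  78  59  66  61  63  62 179 230 227]
 [158 224 157  62  61  61  65  64  62 142 231 232]
 [152 159 134  64  63  65  65  62  66 114 227 229]
 [212 144 118  61  62  65  70  66  63  94 226 229]
 [210 141 104  59  66  71  71  70  66  75 223 225]
 [140 140 100  67  73  69  69  72  69  68 219 229]
 [140 141 114  69  71  69  71  68  70  70 222 230]
 [140 141 131  66  68  69  69  68  69  80 177 225]
 [140 140 140 115  69  69  68  67 101 199 194 145]
 [139 140 141 140 137 151 132 167 217 222 219 210]
 [167 152 142 167 221 223 221 223 223 223 222 223]]
nut [344. 229.] [344 229   1   1   1] [540.42836465  15.39688078 110.        ]
knob [279.10301954 214.43161634] [269 198  21  33 563] [479.01796629  22.78473202 129.        ]
[478.59642677  25.33796275 150.        ] nadir v [485.26675905  -4.14308572  90.        ] [479.08288384  23.31497721  90.        ]
```

>>> arm_command --steps '[{"dx":0.003,"dy":0,"dz":-0.025,"rx":0,"ry":0,"rz":0,"fingers":-1},{"dx":0,"dy":0,"dz":-0.025,"rx":0,"ry":0,"rz":0,"fingers":-1},{"dx":0,"dy":0,"dz":-0.025,"rx":0,"ry":0,"rz":0,"fingers":-1},{"dx":0,"dy":0,"dz":-0.025,"rx":0,"ry":0,"rz":0,"fingers":-1},{"dx":0,"dy":0,"dz":-0.017,"rx":0,"ry":0,"rz":0,"fingers":-1},{"dx":0,"dy":0,"dz":0,"rx":0,"ry":0,"rz":0,"fingers":-1},{"dx":0,"dy":0,"dz":0,"rx":0,"ry":0,"rz":0,"fingers":-1}]'

```text
time_s: 2.53
tcp_pos: [475.7, 21.1, 287.2]
orientation: [0.629, 0.777, -0.001, -0.001]
ft_force: [-0.2, 0.2, 0.2]
finger_gap: 0.999
grasp_force: 0.0
```

>>> arm_command --steps '[{"dx":0,"dy":0,"dz":0,"rx":0,"ry":0,"rz":0,"fingers":1},{"dx":0,"dy":0,"dz":0,"rx":0,"ry":0,"rz":0,"fingers":1},{"dx":0,"dy":0,"dz":0,"rx":0,"ry":0,"rz":0,"fingers":1},{"dx":0,"dy":0,"dz":0,"rx":0,"ry":0,"rz":0,"fingers":1},{"dx":0,"dy":0,"dz":0,"rx":0,"ry":0,"rz":0,"fingers":1},{"dx":0,"dy":0,"dz":0,"rx":0,"ry":0,"rz":0,"fingers":1},{"dx":0,"dy":0,"dz":0,"rx":0,"ry":0,"rz":0,"fingers":1},{"dx":0,"dy":0,"dz":0,"rx":0,"ry":0,"rz":0,"fingers":1},{"dx":0,"dy":0,"dz":0,"rx":0,"ry":0,"rz":0,"fingers":1},{"dx":0,"dy":0,"dz":0,"rx":0,"ry":0,"rz":0,"fingers":1}]'

```text
time_s: 3.37
tcp_pos: [477.3, 21.8, 288.5]
orientation: [0.628, 0.778, 0.001, 0.001]
ft_force: [1.6, -1.0, 5.4]
finger_gap: 0.193
grasp_force: 58.6
```

```bash
python3 - <<'E'
import numpy as np
f=np.radians(165)+2*np.pi/21*np.arange(22);P=65*np.c_[np.cos(f),np.sin(f)];P-=P[0]
a=np.zeros(2)
for i in range(1,22):
    d=np.round((P[i]-a)/5,1);a=a+5*d;print(i,d,np.round(np.degrees(f[i])),"tangent",np.round([-np.sin(f[i]),np.cos(f[i])],2))
E
```

```text
1 [-0.4 -3.9] 182.0 tangent [ 0.04 -1.  ]
2 [ 0.7 -3.8] 199.0 tangent [ 0.33 -0.94]
3 [ 1.8 -3.4] 216.0 tangent [ 0.59 -0.8 ]
4 [ 2.7 -2.7] 234.0 tangent [ 0.8  -0.59]
5 [ 3.5 -1.8] 251.0 tangent [ 0.94 -0.33]
6 [ 3.8 -0.8] 268.0 tangent [ 1.   -0.04]
7 [3.8 0.5] 285.0 tangent [0.97 0.26]
8 [3.6 1.5] 302.0 tangent [0.85 0.53]
9 [2.9 2.6] 319.0 tangent [0.65 0.76]
10 [2.1 3.2] 336.0 tangent [0.4  0.92]
11 [1.  3.8] 354.0 tangent [0.11 0.99]
12 [-0.2  3.9] 371.0 tangent [-0.19  0.98]
13 [-1.2  3.6] 388.0 tangent [-0.47  0.88]
14 [-2.4  3.1] 405.0 tangent [-0.71  0.71]
15 [-3.1  2.3] 422.0 tangent [-0.88  0.47]
16 [-3.6  1.3] 439.0 tangent [-0.98  0.19]
17 [-3.9  0.2] 456.0 tangent [-0.99 -0.11]
18 [-3.7 -1. ] 474.0 tangent [-0.92 -0.4 ]
19 [-3.3 -2.1] 491.0 tangent [-0.76 -0.65]
20 [-2.6 -2.9] 508.0 tangent [-0.53 -0.85]
21 [-1.5 -3.6] 525.0 tangent [-0.26 -0.97]
```

>>> arm_command --steps '[{"dx":-0.0004,"dy":-0.0039,"dz":0,"rx":0,"ry":0,"rz":0,"fingers":1},{"dx":-0.0004,"dy":-0.0039,"dz":0,"rx":0,"ry":0,"rz":0,"fingers":1},{"dx":-0.0004,"dy":-0.0039,"dz":0,"rx":0,"ry":0,"rz":0,"fingers":1},{"dx":-0.0004,"dy":-0.0039,"dz":0,"rx":0,"ry":0,"rz":0,"fingers":1},{"dx":-0.0004,"dy":-0.0039,"dz":0,"rx":0,"ry":0,"rz":0,"fingers":1}]'

```text
time_s: 3.78
tcp_pos: [474.4, 2.5, 288.5]
orientation: [0.628, 0.778, 0.001, -0.0]
ft_force: [-2.2, 2.1, 8.7]
finger_gap: 0.192
grasp_force: 59.0
```

>>> arm_command --steps '[{"dx":0.0007,"dy":-0.0038,"dz":0,"rx":0,"ry":0,"rz":0,"fingers":1},{"dx":0.0007,"dy":-0.0038,"dz":0,"rx":0,"ry":0,"rz":0,"fingers":1},{"dx":0.0007,"dy":-0.0038,"dz":0,"rx":0,"ry":0,"rz":0,"fingers":1},{"dx":0.0007,"dy":-0.0038,"dz":0,"rx":0,"ry":0,"rz":0,"fingers":1},{"dx":0.0007,"dy":-0.0038,"dz":0,"rx":0,"ry":0,"rz":0,"fingers":1}]'

```text
time_s: 4.2
tcp_pos: [477.2, -16.6, 288.5]
orientation: [0.628, 0.778, -0.0, -0.001]
ft_force: [-3.5, 1.1, 12.2]
finger_gap: 0.194
grasp_force: 59.4
```

>>> arm_command --steps '[{"dx":0.0018,"dy":-0.0034,"dz":0,"rx":0,"ry":0,"rz":0,"fingers":1},{"dx":0.0018,"dy":-0.0034,"dz":0,"rx":0,"ry":0,"rz":0,"fingers":1},{"dx":0.0018,"dy":-0.0034,"dz":0,"rx":0,"ry":0,"rz":0,"fingers":1},{"dx":0.0018,"dy":-0.0034,"dz":0,"rx":0,"ry":0,"rz":0,"fingers":1},{"dx":0.0018,"dy":-0.0034,"dz":0,"rx":0,"ry":0,"rz":0,"fingers":1}]'

```text
time_s: 4.62
tcp_pos: [485.8, -34.1, 288.4]
orientation: [0.628, 0.778, -0.002, -0.001]
ft_force: [-6.3, -1.9, 14.2]
finger_gap: 0.193
grasp_force: 59.6
```

>>> arm_command --steps '[{"dx":0.0024,"dy":-0.003,"dz":0.0002,"rx":0,"ry":0,"rz":0,"fingers":1},{"dx":0.0024,"dy":-0.003,"dz":0.0002,"rx":0,"ry":0,"rz":0,"fingers":1},{"dx":0.0024,"dy":-0.003,"dz":0.0002,"rx":0,"ry":0,"rz":0,"fingers":1},{"dx":0.0024,"dy":-0.003,"dz":0.0002,"rx":0,"ry":0,"rz":0,"fingers":1},{"dx":0.0024,"dy":-0.003,"dz":0.0002,"rx":0,"ry":0,"rz":0,"fingers":1}]'

```text
time_s: 5.03
tcp_pos: [498.2, -48.7, 288.5]
orientation: [0.628, 0.778, -0.001, -0.001]
ft_force: [-1.5, -0.0, 2.0]
finger_gap: 0.195
grasp_force: 58.4
```

>>> arm_command --steps '[{"dx":0.0035,"dy":-0.0018,"dz":0,"rx":0,"ry":0,"rz":0,"fingers":1},{"dx":0.0035,"dy":-0.0018,"dz":0,"rx":0,"ry":0,"rz":0,"fingers":1},{"dx":0.0035,"dy":-0.0018,"dz":0,"rx":0,"ry":0,"rz":0,"fingers":1},{"dx":0.0035,"dy":-0.0018,"dz":0,"rx":0,"ry":0,"rz":0,"fingers":1},{"dx":0.0035,"dy":-0.0018,"dz":0,"rx":0,"ry":0,"rz":0,"fingers":1}]'

```text
time_s: 5.45
tcp_pos: [516.2, -58.6, 288.5]
orientation: [0.629, 0.778, -0.002, 0.0]
ft_force: [-3.4, -3.7, 3.9]
finger_gap: 0.189
grasp_force: 58.7
```

>>> arm_command --steps '[{"dx":0.0038,"dy":-0.0008,"dz":0,"rx":0,"ry":0,"rz":0,"fingers":1},{"dx":0.0038,"dy":-0.0008,"dz":0,"rx":0,"ry":0,"rz":0,"fingers":1},{"dx":0.0038,"dy":-0.0008,"dz":0,"rx":0,"ry":0,"rz":0,"fingers":1},{"dx":0.0038,"dy":-0.0008,"dz":0,"rx":0,"ry":0,"rz":0,"fingers":1},{"dx":0.0038,"dy":-0.0008,"dz":0,"rx":0,"ry":0,"rz":0,"fingers":1}]'

```text
time_s: 5.87
tcp_pos: [535.6, -62.9, 288.6]
orientation: [0.629, 0.778, -0.002, 0.001]
ft_force: [-1.4, -4.8, 2.3]
finger_gap: 0.189
grasp_force: 58.5
```

>>> arm_command --steps '[{"dx":0.0038,"dy":0.0002,"dz":0,"rx":0,"ry":0,"rz":0,"fingers":1},{"dx":0.0038,"dy":0.0002,"dz":0,"rx":0,"ry":0,"rz":0,"fingers":1},{"dx":0.0038,"dy":0.0002,"dz":0,"rx":0,"ry":0,"rz":0,"fingers":1},{"dx":0.0038,"dy":0.0002,"dz":0,"rx":0,"ry":0,"rz":0,"fingers":1},{"dx":0.0038,"dy":0.0002,"dz":0,"rx":0,"ry":0,"rz":0,"fingers":1}]'

```text
time_s: 6.28
tcp_pos: [555.0, -61.4, 288.6]
orientation: [0.629, 0.778, -0.001, 0.001]
ft_force: [-0.6, -2.4, 0.7]
finger_gap: 0.191
grasp_force: 58.5
```

>>> arm_command --steps '[{"dx":0.0036,"dy":0.0015,"dz":0,"rx":0,"ry":0,"rz":0,"fingers":1},{"dx":0.0036,"dy":0.0015,"dz":0,"rx":0,"ry":0,"rz":0,"fingers":1},{"dx":0.0036,"dy":0.0015,"dz":0,"rx":0,"ry":0,"rz":0,"fingers":1},{"dx":0.0036,"dy":0.0015,"dz":0,"rx":0,"ry":0,"rz":0,"fingers":1},{"dx":0.0036,"dy":0.0015,"dz":0,"rx":0,"ry":0,"rz":0,"fingers":1}]'

```text
time_s: 6.7
tcp_pos: [573.3, -53.7, 288.6]
orientation: [0.629, 0.778, -0.0, 0.001]
ft_force: [1.2, -5.1, 1.5]
finger_gap: 0.193
grasp_force: 58.6
```

>>> arm_command --steps '[{"dx":0.0029,"dy":0.0026,"dz":0,"rx":0,"ry":0,"rz":0,"fingers":1},{"dx":0.0029,"dy":0.0026,"dz":0,"rx":0,"ry":0,"rz":0,"fingers":1},{"dx":0.0029,"dy":0.0026,"dz":0,"rx":0,"ry":0,"rz":0,"fingers":1},{"dx":0.0029,"dy":0.0026,"dz":0,"rx":0,"ry":0,"rz":0,"fingers":1},{"dx":0.0029,"dy":0.0026,"dz":0,"rx":0,"ry":0,"rz":0,"fingers":1}]'

```text
time_s: 7.12
tcp_pos: [588.3, -40.7, 288.6]
orientation: [0.629, 0.778, 0.0, 0.002]
ft_force: [2.7, -5.0, -1.0]
finger_gap: 0.193
grasp_force: 58.6
```

>>> arm_command --steps '[{"dx":0.0023,"dy":0.003,"dz":0,"rx":0,"ry":0,"rz":0,"fingers":1},{"dx":0.0023,"dy":0.003,"dz":0,"rx":0,"ry":0,"rz":0,"fingers":1},{"dx":0.0023,"dy":0.003,"dz":0,"rx":0,"ry":0,"rz":0,"fingers":1},{"dx":0.0023,"dy":0.003,"dz":0,"rx":0,"ry":0,"rz":0,"fingers":1},{"dx":0.0023,"dy":0.003,"dz":0,"rx":0,"ry":0,"rz":0,"fingers":1}]'

```text
time_s: 7.53
tcp_pos: [598.9, -24.8, 288.6]
orientation: [0.628, 0.778, 0.0, -0.0]
ft_force: [0.3, -2.2, 1.2]
finger_gap: 0.195
grasp_force: 58.9
```

>>> arm_command --steps '[{"dx":0.001,"dy":0.0038,"dz":0,"rx":0,"ry":0,"rz":0,"fingers":1},{"dx":0.001,"dy":0.0038,"dz":0,"rx":0,"ry":0,"rz":0,"fingers":1},{"dx":0.001,"dy":0.0038,"dz":0,"rx":0,"ry":0,"rz":0,"fingers":1},{"dx":0.001,"dy":0.0038,"dz":0,"rx":0,"ry":0,"rz":0,"fingers":1},{"dx":0.001,"dy":0.0038,"dz":0,"rx":0,"ry":0,"rz":0,"fingers":1}]'

```text
time_s: 7.95
tcp_pos: [603.9, -5.6, 288.6]
orientation: [0.628, 0.778, 0.0, 0.0]
ft_force: [2.2, -2.2, -1.3]
finger_gap: 0.189
grasp_force: 58.7
```

>>> arm_command --steps '[{"dx":-0.0002,"dy":0.0039,"dz":0,"rx":0,"ry":0,"rz":0,"fingers":1},{"dx":-0.0002,"dy":0.0039,"dz":0,"rx":0,"ry":0,"rz":0,"fingers":1},{"dx":-0.0002,"dy":0.0039,"dz":0,"rx":0,"ry":0,"rz":0,"fingers":1},{"dx":-0.0002,"dy":0.0039,"dz":0,"rx":0,"ry":0,"rz":0,"fingers":1},{"dx":-0.0002,"dy":0.0039,"dz":0,"rx":0,"ry":0,"rz":0,"fingers":1}]'

```text
time_s: 8.37
tcp_pos: [602.9, 14.1, 288.6]
orientation: [0.628, 0.778, 0.001, 0.0]
ft_force: [3.3, -1.1, -1.4]
finger_gap: 0.192
grasp_force: 58.7
```

>>> arm_command --steps '[{"dx":-0.0012,"dy":0.0037,"dz":0,"rx":0,"ry":0,"rz":0,"fingers":1},{"dx":-0.0012,"dy":0.0037,"dz":0,"rx":0,"ry":0,"rz":0,"fingers":1},{"dx":-0.0012,"dy":0.0037,"dz":0,"rx":0,"ry":0,"rz":0,"fingers":1},{"dx":-0.0012,"dy":0.0037,"dz":0,"rx":0,"ry":0,"rz":0,"fingers":1},{"dx":-0.0012,"dy":0.0037,"dz":0,"rx":0,"ry":0,"rz":0,"fingers":1}]'

```text
time_s: 8.78
tcp_pos: [596.3, 32.6, 288.6]
orientation: [0.628, 0.778, 0.0, -0.0]
ft_force: [2.7, -1.3, -1.2]
finger_gap: 0.192
grasp_force: 58.9
```

>>> arm_command --steps '[{"dx":-0.0023,"dy":0.0031,"dz":0,"rx":0,"ry":0,"rz":0,"fingers":1},{"dx":-0.0023,"dy":0.0031,"dz":0,"rx":0,"ry":0,"rz":0,"fingers":1},{"dx":-0.0023,"dy":0.0031,"dz":0,"rx":0,"ry":0,"rz":0,"fingers":1},{"dx":-0.0023,"dy":0.0031,"dz":0,"rx":0,"ry":0,"rz":0,"fingers":1},{"dx":-0.0023,"dy":0.0031,"dz":0,"rx":0,"ry":0,"rz":0,"fingers":1}]'

```text
time_s: 9.2
tcp_pos: [587.0, 45.6, 288.7]
orientation: [0.629, 0.777, -0.001, 0.004]
ft_force: [13.1, -11.4, -11.8]
finger_gap: 0.19
grasp_force: 58.6
```

>>> arm_command --steps '[{"dx":-0.0031,"dy":0.0023,"dz":0,"rx":0,"ry":0,"rz":0,"fingers":1},{"dx":-0.0031,"dy":0.0023,"dz":0,"rx":0,"ry":0,"rz":0,"fingers":1},{"dx":-0.0031,"dy":0.0023,"dz":0,"rx":0,"ry":0,"rz":0,"fingers":1},{"dx":-0.0031,"dy":0.0023,"dz":0,"rx":0,"ry":0,"rz":0,"fingers":1},{"dx":-0.0031,"dy":0.0023,"dz":0,"rx":0,"ry":0,"rz":0,"fingers":1}]'

```text
time_s: 9.62
tcp_pos: [569.2, 59.0, 288.6]
orientation: [0.628, 0.778, 0.0, -0.0]
ft_force: [0.5, 0.3, -0.6]
finger_gap: 0.194
grasp_force: 60.4
```

```bash
python3 - <<'E'
import numpy as np
P=np.array([[477.3,21.8],[474.4,2.5],[477.2,-16.6],[485.8,-34.1],[498.2,-48.7],[516.2,-58.6],[535.6,-62.9],[555,-61.4],[573.3,-53.7],[588.3,-40.7],[598.9,-24.8],[603.9,-5.6],[602.9,14.1],[596.3,32.6],[587,45.6],[569.2,59]])
x=np.linalg.lstsq(np.c_[2*P,np.ones(len(P))],(P**2).sum(1),rcond=None)[0];c=x[:2];r=np.sqrt(x[2]+c@c)
print(c,r);print(np.round(np.degrees(np.arctan2(*(P-c).T[::-1])),1),np.round(np.hypot(*(P-c).T),1))
for a in (60,56,52,48,44,40,36,32,28):
    b=np.radians(a);print(a,np.round(c+65*np.array([np.cos(b),np.sin(b)]),1),"back tangent",np.round([np.sin(b),-np.cos(b)],2))
E
```

```text
[539.35983799   1.68504786] 64.84407090251248
[ 162.   179.3 -163.6 -146.3 -129.2 -111.   -93.3  -76.1  -58.5  -40.9
  -24.    -6.4   11.1   28.5   42.7   62.5] [65.2 65.  64.8 64.4 65.1 64.6 64.7 65.  65.  64.7 65.2 65.  64.7 64.8
 64.8 64.6]
60 [571.9  58. ] back tangent [ 0.87 -0.5 ]
56 [575.7  55.6] back tangent [ 0.83 -0.56]
52 [579.4  52.9] back tangent [ 0.79 -0.62]
48 [582.9  50. ] back tangent [ 0.74 -0.67]
44 [586.1  46.8] back tangent [ 0.69 -0.72]
40 [589.2  43.5] back tangent [ 0.64 -0.77]
36 [591.9  39.9] back tangent [ 0.59 -0.81]
32 [594.5  36.1] back tangent [ 0.53 -0.85]
28 [596.8  32.2] back tangent [ 0.47 -0.88]
```

>>> arm_command --steps '[{"dx":0.0022,"dy":-0.0011,"dz":0,"rx":0,"ry":0,"rz":0,"fingers":1},{"dx":0.0022,"dy":-0.0011,"dz":0,"rx":0,"ry":0,"rz":0,"fingers":1},{"dx":0.0022,"dy":-0.0011,"dz":0,"rx":0,"ry":0,"rz":0,"fingers":1}]'

```text
time_s: 9.87
tcp_pos: [575.0, 55.9, 288.5]
orientation: [0.628, 0.778, -0.001, -0.002]
ft_force: [-6.4, 3.1, 6.8]
finger_gap: 0.19
grasp_force: 61.0
```

>>> arm_command --steps '[{"dx":0.0018,"dy":-0.0013,"dz":0,"rx":0,"ry":0,"rz":0,"fingers":1},{"dx":0.0018,"dy":-0.0013,"dz":0,"rx":0,"ry":0,"rz":0,"fingers":1}]'

```text
time_s: 10.03
tcp_pos: [577.9, 53.8, 288.5]
orientation: [0.628, 0.778, -0.0, -0.003]
ft_force: [-8.7, 6.4, 9.2]
finger_gap: 0.189
grasp_force: 61.5
```

>>> arm_command --steps '[{"dx":0.0017,"dy":-0.0015,"dz":0,"rx":0,"ry":0,"rz":0,"fingers":1},{"dx":0.0017,"dy":-0.0015,"dz":0,"rx":0,"ry":0,"rz":0,"fingers":1}]'

```text
time_s: 10.2
tcp_pos: [580.6, 51.5, 288.5]
orientation: [0.628, 0.778, 0.0, -0.005]
ft_force: [-10.6, 10.2, 10.4]
finger_gap: 0.193
grasp_force: 61.7
```

>>> arm_command --steps '[{"dx":0.0016,"dy":-0.0016,"dz":0,"rx":0,"ry":0,"rz":0,"fingers":1},{"dx":0.0016,"dy":-0.0016,"dz":0,"rx":0,"ry":0,"rz":0,"fingers":1}]'

```text
time_s: 10.37
tcp_pos: [583.4, 49.0, 288.5]
orientation: [0.627, 0.779, 0.001, -0.005]
ft_force: [-12.6, 11.6, 11.6]
finger_gap: 0.189
grasp_force: 61.8
```

>>> arm_command --steps '[{"dx":0.0016,"dy":-0.0017,"dz":0,"rx":0,"ry":0,"rz":0,"fingers":1},{"dx":0.0016,"dy":-0.0017,"dz":0,"rx":0,"ry":0,"rz":0,"fingers":1}]'

```text
time_s: 10.53
tcp_pos: [586.6, 45.9, 288.5]
orientation: [0.627, 0.779, 0.001, -0.006]
ft_force: [-10.1, 11.7, 10.7]
finger_gap: 0.187
grasp_force: 61.7
```

>>> arm_command --steps '[{"dx":0.0013,"dy":-0.0018,"dz":0,"rx":0,"ry":0,"rz":0,"fingers":1},{"dx":0.0013,"dy":-0.0018,"dz":0,"rx":0,"ry":0,"rz":0,"fingers":1}]'

```text
time_s: 10.7
tcp_pos: [589.8, 42.2, 288.5]
orientation: [0.627, 0.779, 0.001, -0.005]
ft_force: [-7.5, 11.2, 7.6]
finger_gap: 0.19
grasp_force: 61.3
```

>>> arm_command --steps '[{"dx":0.0013,"dy":-0.0019,"dz":0,"rx":0,"ry":0,"rz":0,"fingers":1},{"dx":0.0013,"dy":-0.0019,"dz":0,"rx":0,"ry":0,"rz":0,"fingers":1}]'

```text
time_s: 10.87
tcp_pos: [593.7, 37.2, 288.6]
orientation: [0.628, 0.778, 0.0, -0.002]
ft_force: [-0.5, 2.0, 0.8]
finger_gap: 0.193
grasp_force: 60.4
```

>>> arm_command --steps '[{"dx":-0.0014,"dy":0.002,"dz":0,"rx":0,"ry":0,"rz":0,"fingers":1},{"dx":-0.0014,"dy":0.002,"dz":0,"rx":0,"ry":0,"rz":0,"fingers":1},{"dx":-0.0015,"dy":0.0019,"dz":0,"rx":0,"ry":0,"rz":0,"fingers":1},{"dx":-0.0015,"dy":0.0019,"dz":0,"rx":0,"ry":0,"rz":0,"fingers":1},{"dx":-0.0016,"dy":0.0018,"dz":0,"rx":0,"ry":0,"rz":0,"fingers":1},{"dx":-0.0016,"dy":0.0017,"dz":0,"rx":0,"ry":0,"rz":0,"fingers":1},{"dx":-0.0017,"dy":0.0017,"dz":0,"rx":0,"ry":0,"rz":0,"fingers":1},{"dx":-0.0017,"dy":0.0016,"dz":0,"rx":0,"ry":0,"rz":0,"fingers":1}]'

```text
time_s: 11.53
tcp_pos: [585.3, 47.6, 288.7]
orientation: [0.63, 0.777, -0.001, 0.006]
ft_force: [12.5, -11.2, -11.2]
finger_gap: 0.191
grasp_force: 59.2
```

>>> arm_command --steps '[{"dx":-0.001,"dy":0.001,"dz":0,"rx":0,"ry":0,"rz":0,"fingers":1},{"dx":0,"dy":0,"dz":0,"rx":0,"ry":0,"rz":0,"fingers":1},{"dx":0,"dy":0,"dz":0,"rx":0,"ry":0,"rz":0,"fingers":1}]'

```text
time_s: 11.78
tcp_pos: [583.6, 49.2, 288.7]
orientation: [0.629, 0.777, -0.001, 0.004]
ft_force: [9.2, -8.7, -6.9]
finger_gap: 0.191
grasp_force: 59.6
```

>>> arm_command --steps '[{"dx":0.001,"dy":-0.001,"dz":0,"rx":0,"ry":0,"rz":0,"fingers":1},{"dx":0.001,"dy":-0.001,"dz":0,"rx":0,"ry":0,"rz":0,"fingers":1},{"dx":0,"dy":0,"dz":0,"rx":0,"ry":0,"rz":0,"fingers":1},{"dx":0,"dy":0,"dz":0,"rx":0,"ry":0,"rz":0,"fingers":1}]'

```text
time_s: 12.12
tcp_pos: [584.3, 48.5, 288.7]
orientation: [0.629, 0.778, -0.0, 0.002]
ft_force: [5.3, -4.7, -4.0]
finger_gap: 0.19
grasp_force: 60.0
```

>>> arm_command --steps '[{"dx":0.0009,"dy":-0.0009,"dz":0,"rx":0,"ry":0,"rz":0,"fingers":1},{"dx":0.0009,"dy":-0.0009,"dz":0,"rx":0,"ry":0,"rz":0,"fingers":1},{"dx":0,"dy":0,"dz":0,"rx":0,"ry":0,"rz":0,"fingers":1},{"dx":0,"dy":0,"dz":0,"rx":0,"ry":0,"rz":0,"fingers":1}]'

```text
time_s: 12.45
tcp_pos: [584.9, 47.8, 288.6]
orientation: [0.628, 0.778, -0.0, -0.0]
ft_force: [0.4, -1.6, -0.8]
finger_gap: 0.192
grasp_force: 60.4
```

>>> arm_command --steps '[{"dx":0,"dy":0,"dz":0,"rx":0,"ry":0,"rz":0,"fingers":0},{"dx":0,"dy":0,"dz":0,"rx":0,"ry":0,"rz":0,"fingers":0},{"dx":0,"dy":0,"dz":0,"rx":0,"ry":0,"rz":0,"fingers":0},{"dx":0,"dy":0,"dz":0,"rx":0,"ry":0,"rz":0,"fingers":0},{"dx":0,"dy":0,"dz":0,"rx":0,"ry":0,"rz":0,"fingers":0},{"dx":0,"dy":0,"dz":0,"rx":0,"ry":0,"rz":0,"fingers":0}]'

```text
time_s: 12.95
tcp_pos: [585.1, 47.8, 288.7]
orientation: [0.628, 0.778, -0.0, -0.0]
ft_force: [-0.0, 0.4, 0.4]
finger_gap: 0.503
grasp_force: 0.0
```

>>> arm_command --steps '[{"dx":0,"dy":0,"dz":0.024,"rx":0,"ry":0,"rz":0,"fingers":0},{"dx":0,"dy":0,"dz":0.024,"rx":0,"ry":0,"rz":0,"fingers":0},{"dx":0,"dy":0,"dz":0.024,"rx":0,"ry":0,"rz":0,"fingers":0},{"dx":0.002,"dy":0.025,"dz":0,"rx":0,"ry":0,"rz":0,"fingers":1},{"dx":0.002,"dy":0.025,"dz":0,"rx":0,"ry":0,"rz":0,"fingers":1},{"dx":0.002,"dy":0.025,"dz":0,"rx":0,"ry":0,"rz":0,"fingers":1},{"dx":0.002,"dy":0.025,"dz":0,"rx":0,"ry":0,"rz":0,"fingers":1},{"dx":0,"dy":0,"dz":0,"rx":0,"ry":0,"rz":0,"fingers":1},{"dx":0,"dy":0,"dz":0,"rx":0,"ry":0,"rz":0,"fingers":1},{"dx":0,"dy":0,"dz":0,"rx":0,"ry":0,"rz":0,"fingers":1}]'

```text
time_s: 13.78
tcp_pos: [593.0, 147.5, 360.5]
orientation: [0.628, 0.778, -0.0, 0.0]
ft_force: [0.0, 0.0, -0.2]
finger_gap: 0.0
grasp_force: 0.0
```

```bash
python3 - <<'E'
from rig import readout, snapshot, camera_info
from h import *
import json
o=readout.get_obs();c=camera_info("wrist");p,d=snapshot("wrist");cv2.imwrite("pics/wr3.png",p[:,:,::-1])
print(o["time_s"],o["tcp_pos"],o["finger_gap"]);json.dump({k:v.tolist() for k,v in c.items()},open("pics/wr3.json","w"))
p=p.astype(int);u,s=blob((p[...,0]>150)&(p[...,1]<80)&(p[...,2]<80),(0,0,560,420));print(u,s,ray(c,u,122))
E
```

```text
13.7833 [592.96639858 147.48887943 360.53939131] 0.000489736933411627
[276.14448336 223.51225919] [ 257  204   39   39 1142] [592.53915952 149.98852054 122.        ]
```

View pics/wr3.png

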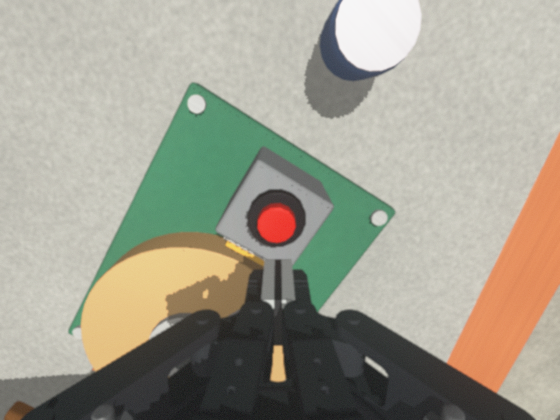

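>>> arm_command --steps '[{"dx":0,"dy":0.0025,"dz":-0.02,"rx":0,"ry":0,"rz":0,"fingers":1},{"dx":0,"dy":0,"dz":-0.02,"rx":0,"ry":0,"rz":0,"fingers":1},{"dx":0,"dy":0,"dz":-0.015,"rx":0,"ry":0,"rz":0,"fingers":1},{"dx":0,"dy":0,"dz":-0.002,"rx":0,"ry":0,"rz":0,"fingers":1},{"dx":0,"dy":0,"dz":-0.002,"rx":0,"ry":0,"rz":0,"fingers":1},{"dx":0,"dy":0,"dz":-0.002,"rx":0,"ry":0,"rz":0,"fingers":1},{"dx":0,"dy":0,"dz":0,"rx":0,"ry":0,"rz":0,"fingers":1},{"dx":0,"dy":0,"dz":0,"rx":0,"ry":0,"rz":0,"fingers":1}]'

```text
time_s: 14.5
tcp_pos: [593.5, 150.0, 300.7]
orientation: [0.628, 0.778, 0.001, 0.001]
ft_force: [-0.2, 0.0, 0.4]
finger_gap: 0.005
grasp_force: 0.0
```

>>> arm_command --steps '[{"dx":0,"dy":0,"dz":-0.002,"rx":0,"ry":0,"rz":0,"fingers":1},{"dx":0,"dy":0,"dz":-0.002,"rx":0,"ry":0,"rz":0,"fingers":1},{"dx":0,"dy":0,"dz":-0.002,"rx":0,"ry":0,"rz":0,"fingers":1},{"dx":0,"dy":0,"dz":-0.001,"rx":0,"ry":0,"rz":0,"fingers":1}]'

```text
time_s: 14.83
tcp_pos: [593.4, 150.3, 293.0]
orientation: [0.628, 0.778, 0.0, 0.0]
ft_force: [1.4, -0.4, 3.0]
finger_gap: -0.002
grasp_force: 1.5
```

>>> arm_command --steps '[{"dx":0,"dy":0,"dz":-0.001,"rx":0,"ry":0,"rz":0,"fingers":1},{"dx":0,"dy":0,"dz":-0.001,"rx":0,"ry":0,"rz":0,"fingers":1},{"dx":0,"dy":0,"dz":-0.001,"rx":0,"ry":0,"rz":0,"fingers":1},{"dx":0,"dy":0,"dz":-0.001,"rx":0,"ry":0,"rz":0,"fingers":1}]'

```text
time_s: 15.17
tcp_pos: [593.4, 150.3, 289.8]
orientation: [0.628, 0.778, 0.001, 0.001]
ft_force: [-2.3, -0.6, 15.8]
finger_gap: 0.001
grasp_force: 7.9
```

>>> arm_command --steps '[{"dx":0,"dy":0,"dz":-0.001,"rx":0,"ry":0,"rz":0,"fingers":1},{"dx":0,"dy":0,"dz":0,"rx":0,"ry":0,"rz":0,"fingers":1}]'

```text
time_s: 15.33
tcp_pos: [593.3, 150.3, 289.8]
orientation: [0.628, 0.778, 0.001, 0.001]
ft_force: [-3.7, 0.2, 14.0]
finger_gap: 0.003
grasp_force: 7.4
```

>>> arm_command --steps '[{"dx":0,"dy":0,"dz":-0.001,"rx":0,"ry":0,"rz":0,"fingers":1},{"dx":0,"dy":0,"dz":0,"rx":0,"ry":0,"rz":0,"fingers":1},{"dx":0,"dy":0,"dz":0,"rx":0,"ry":0,"rz":0,"fingers":1}]'

```text
time_s: 15.58
tcp_pos: [593.3, 150.3, 289.7]
orientation: [0.628, 0.778, 0.001, 0.001]
ft_force: [-4.6, -0.5, 19.4]
finger_gap: 0.002
grasp_force: 10.2
```

```bash
python3 - <<'E'
from rig import snapshot
import cv2
p,d=snapshot("side");cv2.imwrite("pics/s2.png",cv2.resize(p[150:260,220:400,::-1],None,fx=4,fy=4,interpolation=cv2.INTER_CUBIC))
E
```

```text
(no output)
```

View pics/s2.png

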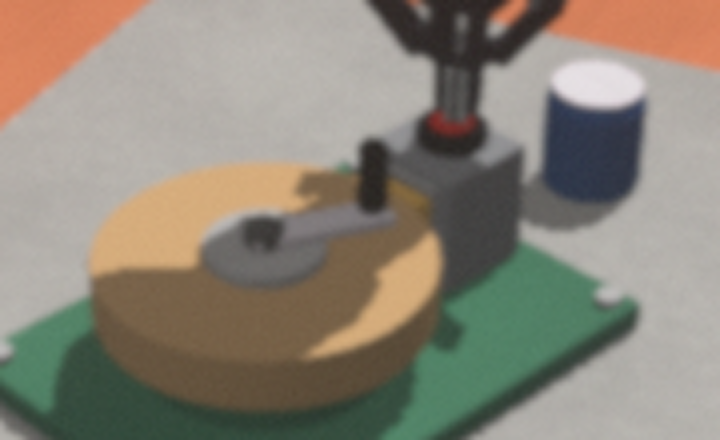

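The side crop shows the fingertips on the red button at (455,115), with the button pressed into its black ring. The knob stands at (373,175). The force keeps rising without further travel, so the button is bottomed and I'll retract.

>>> arm_command --steps '[{"dx":0,"dy":0,"dz":0.004,"rx":0,"ry":0,"rz":0,"fingers":1},{"dx":0,"dy":0,"dz":0.006,"rx":0,"ry":0,"rz":0,"fingers":1},{"dx":0,"dy":0,"dz":0.02,"rx":0,"ry":0,"rz":0,"fingers":1},{"dx":0,"dy":0,"dz":0.025,"rx":0,"ry":0,"rz":0,"fingers":1},{"dx":0,"dy":0,"dz":0.025,"rx":0,"ry":0,"rz":0,"fingers":1},{"dx":0,"dy":0,"dz":0,"rx":0,"ry":0,"rz":0,"fingers":1},{"dx":0,"dy":0,"dz":0,"rx":0,"ry":0,"rz":0,"fingers":1},{"dx":0,"dy":0,"dz":0,"rx":0,"ry":0,"rz":0,"fingers":1}]'

```text
time_s: 16.3
tcp_pos: [592.6, 150.2, 365.6]
orientation: [0.628, 0.778, -0.001, -0.001]
ft_force: [-0.2, -0.2, -0.2]
finger_gap: -0.001
grasp_force: 0.0
```

```bash
python3 - <<'E'
from rig import snapshot,readout
import cv2
p,d=snapshot("side");cv2.imwrite("pics/s3.png",cv2.resize(p[150:260,220:400,::-1],None,fx=4,fy=4,interpolation=cv2.INTER_CUBIC))
o=readout.get_obs();print(o["tcp_pos"],o["ft_force"])
E
```

```text
[592.46182304 150.15609891 365.13077068] [ 0.15034037 -0.27074425 -0.60060115]
```

View pics/s3.png

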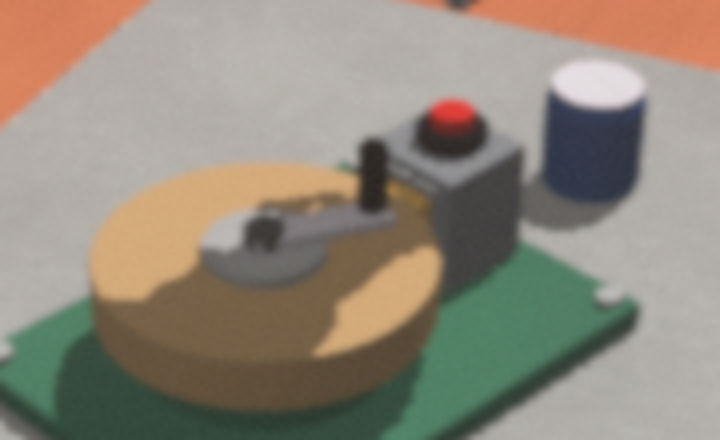

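The button is back up at (452,115), the knob hasn't moved from (373,175), and the gripper is clear of everything. Handing in.

```bash
python3 -c "
from rig import bot
print(bot.sign_off())"
```

```text
the job is handed in; nothing more can be done
None
```

I found the wheel's high spot by feel and left the wheel standing with the middle of the stiff stretch at the shoe. I then pressed the marker button to its stop, saw it spring back up, and handed the job in at about 16 s; no verdict came back.

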